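# Sweep the round sharpeners out of the sorting tray

## Robot

A 6-joint arm with a two-finger parallel gripper is mounted at the origin on the work surface. World frame = base frame: x ahead of the robot, y to its left, z up, the work surface at z = 0. Lengths are in m, angles in rad, forces in N, time in s.
With the tool pointing down it reaches from about 0.375 to 0.9 m from the base axis. Payload 3.1 kg.
Tool frame: the origin (TCP) lies at the very end of the fingers, on their centre line; the grasp point (between the pads) lies 19 mm behind it (grip_depth is the distance from the TCP to the grasp point, in m); z points along the fingers, y is the line along which they close (so a half turn about z gives the same grasp; the last joint's range is limited). The gripper opens to 85 mm and grips with 20 to 120 N. Pads are 22 mm wide; open, the fingers measure 114 mm over their backs; the gripper's body (76 mm by 85 mm) begins 54 mm behind the grasp point. The pads swing forward as they close: fully open they stand 13 mm farther back than shut.
Start: joints at [1.101, 0.527, 1.433, -0, 1.181, -0.178], TCP at [0.18, 0.599, 0.231] pointing down, gripper open.
Joint ranges: [-3.08, 3.08], [-0.75, 2.2], [0.22, 2.44], [-1.43, 4.57], [0, 2.65], [-2.85, 2.85]. Speed limits (rad/s): [2.79, 2.79, 3.14, 3.14, 3.14, 3.14].

## Interface

Orientations are given as a unit quaternion [x, y, z, w].
In Python, from station import * gives the robot as it stands.
- The arm moves only by the tool apply_moves, never from a script. Its argument "plan" is a list of rows, each a list of 7 numbers: the shift along the tool's x, y, z in m, then the turn, a rotation vector about the tool's x, y, z in rad, then the gripper command: -1 is fully open, 1 is shut, values between are in proportion. In form: [[dx, dy, dz, wx, wy, wz, jaw], ...]. A call has 1 to 8 rows; each row shifts and turns the commanded pose from where the row before left it, along the tool's axes as they then stand; what a row does not reach is not made up. A row lasts 1/8 s, in which the tool goes at most 62.5 mm and 10.7 degrees, less where a joint would pass 70% of its speed; a pose out of reach is approached as far as the arm can. A call is refused whole if a number of a shift passes 0.0625 or a number of a turn 0.188, either way. A call with a gripper value outside its range is refused whole. The fingers move at their own pace and stop on an object; "force" is the grip in N (left out, the last holds). Time passes only in rows, so rows that do not move let the fingers close. It gives the time, the measured TCP pose, the force, the opening and the grip force at its end, in the units of the state.
- sense(): the state, without advancing time (a new reading comes with each control period).
- snapshot(name): name is "side" or "top" or "wrist"; returns the picture (420x560x3 uint8, red, green, blue); there is no depth.
- calibration(name): a dict with "camera_matrix" (3x3 intrinsics, pixels), "R" (3x3) and "t" (3): a world point X has camera coordinates R X + t; the wrist camera has in their place "mount" (4x4, takes a point from camera to tool coordinates, whose origin is the TCP and whose axes are the flange's). Camera axes: x right, y down, z forward; pixel columns grow to the right and rows downward; lengths in m; the calibration is good to about 2 mm. A picture is of the moment at which its call begins: read the wrist's pose just before it. calibration takes no time and is no camera call.
- sign_off(): hands the job in; it is judged then, once.
The state is a dict: "t": time; "q": joint angles; "qd": joint speeds; "tau": joint torques, N m; "tcp_pos": TCP position; "tool_rot": TCP orientation; "force": force on the tool from outside, world axes, zero at the start; "ft_torque": the same for the moment, N m; "finger_gap": opening from 0.0 (shut) to 1.0 (fully open); "gripper_force": force on a finger pad.
Only numpy, scipy, OpenCV 4.12 (cv2) and the standard library are available. Lean on these libraries where they do the work, as an engineer would, in place of code of your own. Each camera call takes 0.05 s, during which the arm holds its last target. There are 200 camera calls.

## Task

Sweep the three round black pencil sharpeners across the sorting tray and out through its narrow spout, strictly one at a time, so that each drops into the empty slot of the wooden box below before the next enters the spout. Only push them lightly with the fingertips, do not pinch, lift or carry them, and leave the eraser, the metal block sharpener and everything else where they lie.

Things in the scene. Friction and masses are not known exactly. Their poses are not given: they have to be found in the camera images.
- tray: aluminium craft sorting tray on four stacked sketchbooks; it does not move. Origin on the table under the tray; x points out along the spout, y across, z up. Its level floor is 100 mm above the table, its walls (3 mm thick) rise 8 mm above the floor. Inside, from above: a rectangle x -145 to +20, y -155 to +155 mm, then walls converge straight to the gate at x = 95, y = +-21 mm.
- gate (a point): middle of the gate, on the tray floor, 95 mm along the tray's x from its origin: here the converging walls end and the spout begins, a straight level passage 42 mm wide and 45 mm long between parallel walls 8 mm high, open at its far end. Axes as the tray's.
- spout_edge (a point): middle of the spout's open outer edge, on the tray floor, 45 mm beyond the gate along the tray's x; what is pushed past it falls into the slot. Axes as the tray's.
- supply_box: open wooden box, 154 mm (x) by 152 mm (y) by 92 mm high, tucked under the spout; it does not move. Origin on the table at the middle of the side under the tray; x points away from the tray. Three long slots run along its y: the first, half under the spout, is empty, the other two are filled with pencils to about 70 mm above the table.
- slot (a point): centre of the floor of the empty first slot, 5 mm above the table. The slot is 66 mm wide (x) by 140 mm long (y), 87 mm deep to the rim; the spout's edge lies 5 to 11 mm short of its middle (in x), so that the edge is over the slot; the tray floor is 8 mm above the rim. Axes as the supply box's.
- sharpener_1: round canister pencil sharpener, a black disc 32 mm in diameter and 20 mm high with a small steel plate and two pencil holes on top, about 15 to 31 g; lies flat in the tray at the start. Origin at the centre of the disc, 10 mm above what it lies on; z is its axis. The three are alike.
- sharpener_2: round canister pencil sharpener, a black disc 32 mm in diameter and 20 mm high with a small steel plate and two pencil holes on top, about 15 to 31 g; lies flat in the tray at the start. Origin at the centre of the disc, 10 mm above what it lies on; z is its axis. The three are alike.
- sharpener_3: round canister pencil sharpener, a black disc 32 mm in diameter and 20 mm high with a small steel plate and two pencil holes on top, about 15 to 31 g; lies flat in the tray at the start. Origin at the centre of the disc, 10 mm above what it lies on; z is its axis. The three are alike.
- eraser: white block eraser with a card sleeve, 38 x 20 x 13 mm, in the tray; stays there. Origin at the centre of its underside, x along its length.
- block_sharpener: small rectangular metal sharpener, 26 x 16 x 12 mm, in the tray; stays there. Origin at the centre of its underside, x along its length.
- glue_stick: white glue stick standing on the table beside the tray, 27 mm in diameter, 92 mm high; origin at the centre of its underside.
- tape_roll: roll of paper tape lying flat on the table beside the tray, 90 mm in diameter, 24 mm high; origin at the centre of its underside.
- water_bottle: clear bottle on the table to the left, 64 mm in diameter, 190 mm high; origin at the centre of its underside.
- brush_jar: glass jar with brushes on the table to the left, 76 mm in diameter, about 250 mm high with the brushes; origin at the centre of its underside.
Not all that is in view belongs to the job. What is shaped like the sharpener_2 but blue or green is not meant.

How it is judged:
On the way, in this order (a step that is already met when the one before it is completed fails the run):
1. one round sharpener lies in the slot while the other two are still in the tray ((((x of sharpener_1 in the frame of slot between -0.033 and 0.033 m and y of sharpener_1 in the frame of slot between -0.07 and 0.07 m and z of sharpener_1 in the frame of slot below 0.082 m) and (z of sharpener_2 in the frame of spout_edge above 0.004 m and x of sharpener_2 in the frame of spout_edge below 0 m) and (z of sharpener_3 in the frame of spout_edge above 0.004 m and x of sharpener_3 in the frame of spout_edge below 0 m)) or ((z of sharpener_1 in the frame of spout_edge above 0.004 m and x of sharpener_1 in the frame of spout_edge below 0 m) and (x of sharpener_2 in the frame of slot between -0.033 and 0.033 m and y of sharpener_2 in the frame of slot between -0.07 and 0.07 m and z of sharpener_2 in the frame of slot below 0.082 m) and (z of sharpener_3 in the frame of spout_edge above 0.004 m and x of sharpener_3 in the frame of spout_edge below 0 m)) or ((z of sharpener_1 in the frame of spout_edge above 0.004 m and x of sharpener_1 in the frame of spout_edge below 0 m) and (z of sharpener_2 in the frame of spout_edge above 0.004 m and x of sharpener_2 in the frame of spout_edge below 0 m) and (x of sharpener_3 in the frame of slot between -0.033 and 0.033 m and y of sharpener_3 in the frame of slot between -0.07 and 0.07 m and z of sharpener_3 in the frame of slot below 0.082 m)))), for 0.3 s.
2. two round sharpeners lie in the slot while the third is still in the tray ((((x of sharpener_1 in the frame of slot between -0.033 and 0.033 m and y of sharpener_1 in the frame of slot between -0.07 and 0.07 m and z of sharpener_1 in the frame of slot below 0.082 m) and (x of sharpener_2 in the frame of slot between -0.033 and 0.033 m and y of sharpener_2 in the frame of slot between -0.07 and 0.07 m and z of sharpener_2 in the frame of slot below 0.082 m) and (z of sharpener_3 in the frame of spout_edge above 0.004 m and x of sharpener_3 in the frame of spout_edge below 0 m)) or ((x of sharpener_1 in the frame of slot between -0.033 and 0.033 m and y of sharpener_1 in the frame of slot between -0.07 and 0.07 m and z of sharpener_1 in the frame of slot below 0.082 m) and (z of sharpener_2 in the frame of spout_edge above 0.004 m and x of sharpener_2 in the frame of spout_edge below 0 m) and (x of sharpener_3 in the frame of slot between -0.033 and 0.033 m and y of sharpener_3 in the frame of slot between -0.07 and 0.07 m and z of sharpener_3 in the frame of slot below 0.082 m)) or ((z of sharpener_1 in the frame of spout_edge above 0.004 m and x of sharpener_1 in the frame of spout_edge below 0 m) and (x of sharpener_2 in the frame of slot between -0.033 and 0.033 m and y of sharpener_2 in the frame of slot between -0.07 and 0.07 m and z of sharpener_2 in the frame of slot below 0.082 m) and (x of sharpener_3 in the frame of slot between -0.033 and 0.033 m and y of sharpener_3 in the frame of slot between -0.07 and 0.07 m and z of sharpener_3 in the frame of slot below 0.082 m)))), for 0.3 s.
At the end, for the whole second after the job is handed in: All three round sharpeners lie at rest inside the empty slot of the supply box, centres within its walls and at least 5 mm below its rim; eraser and block sharpener within 20 mm of where they began, glue stick, tape roll, bottle and jar within 30 mm (x of sharpener_1 in the frame of slot between -0.033 and 0.033 m and y of sharpener_1 in the frame of slot between -0.07 and 0.07 m and z of each of sharpener_1, sharpener_2, sharpener_3 in the frame of slot below 0.082 m and x of sharpener_2 in the frame of slot between -0.033 and 0.033 m and y of sharpener_2 in the frame of slot between -0.07 and 0.07 m and x of sharpener_3 in the frame of slot between -0.033 and 0.033 m and y of sharpener_3 in the frame of slot between -0.07 and 0.07 m and linear speed of each of sharpener_1, sharpener_2, sharpener_3 below 0.03 m/s and distance of each of eraser, block_sharpener from where it was at the start of the episode below 0.02 m and distance of each of glue_stick, tape_roll, water_bottle, brush_jar from where it was at the start of the episode below 0.03 m); the robot touches nothing.
It fails at once if a round sharpener is lifted off the tray floor by more than 15 mm (z of any of sharpener_1, sharpener_2, sharpener_3 in the frame of gate above 0.025 m).
It fails at once if a round sharpener is pinched or pressed by the fingers with more than 25 N (contact force between any of sharpener_1, sharpener_2, sharpener_3 and the fingers above 25 N).
It fails at once if two round sharpeners are in the narrow spout at once (((x of sharpener_1 in the frame of gate above 0.002 m and x of sharpener_1 in the frame of spout_edge below 0 m and z of sharpener_1 in the frame of gate above 0.004 m) and (x of sharpener_2 in the frame of gate above 0.002 m and x of sharpener_2 in the frame of spout_edge below 0 m and z of sharpener_2 in the frame of gate above 0.004 m)) or ((x of sharpener_1 in the frame of gate above 0.002 m and x of sharpener_1 in the frame of spout_edge below 0 m and z of sharpener_1 in the frame of gate above 0.004 m) and (x of sharpener_3 in the frame of gate above 0.002 m and x of sharpener_3 in the frame of spout_edge below 0 m and z of sharpener_3 in the frame of gate above 0.004 m)) or ((x of sharpener_2 in the frame of gate above 0.002 m and x of sharpener_2 in the frame of spout_edge below 0 m and z of sharpener_2 in the frame of gate above 0.004 m) and (x of sharpener_3 in the frame of gate above 0.002 m and x of sharpener_3 in the frame of spout_edge below 0 m and z of sharpener_3 in the frame of gate above 0.004 m))).
It fails at once if the eraser or the block sharpener is shifted or lifted by more than 20 mm (distance of any of eraser, block_sharpener from where it was at the start of the episode above 0.02 m).
It fails at once if the glue stick, tape roll, water bottle or brush jar is moved by more than 30 mm (distance of any of glue_stick, tape_roll, water_bottle, brush_jar from where it was at the start of the episode above 0.03 m).
It also fails if it takes over 72 s, if anything falls off the work surface, if the arm or the gripper's body presses on something with over 40 N, if the wrist force passes 120 N, or if a joint passes its speed limit or range.

## Working session

There is one attempt and no reset: what is moved stays moved. The work goes in short steps, Python scripts to look and compute and a tool call to move; the robot and the scene stay as the last step left them, time stands still between calls to the robot, and variables do not carry over. Pictures are saved under pics/ and viewed, at most 10 in all, crops included, and the job is handed in when it is done.

Besides the shell and the picture viewer there is one more tool, called after "Request:" by a JSON object that holds its "api" and its "payload". apply_moves: Moves the arm, as the interface text tells. Its arguments: {"type":"object","properties":{"plan":{"type":"array"},"force":{"type":"number"}},"required":["plan"]}

```bash
mkdir -p pics; ls; python3 - <<'E'
from station import *
import cv2
for n in("top","side"):
    cv2.imwrite(f"pics/{n}0.png",snapshot(n)[:,:,::-1])
s=sense();print(s)
for n in("top","side","wrist"):print(n,calibration(n))
E
```

```text
pics
{'t': 0.1, 'q': array([ 1.10051753e+00,  5.28351424e-01,  1.43381372e+00, -5.42798702e-06,
        1.18141777e+00, -1.78533582e-01]), 'qd': array([ 0.00071116, -0.00219503, -0.00213421,  0.001213  ,  0.0003452 ,
       -0.00048497]), 'tau': array([-6.04506363e-05, -4.43306208e+01, -1.78586304e+01, -2.25871936e-04,
        3.92610178e-03,  1.05604707e-05]), 'tcp_pos': array([0.17945056, 0.59798597, 0.23043229]), 'tool_rot': array([ 1.45354730e-01,  9.89379104e-01, -9.44023583e-04, -3.14814610e-04]), 'force': array([-0.63852485, -0.4723577 , -0.11484711]), 'ft_torque': array([-0.03946683,  0.00603382,  0.00856045]), 'gripper_force': 0.0, 'finger_gap': 1.0023069848692705}
top {'camera_matrix': array([[381.35638523,   0.        , 277.57232634],
       [  0.        , 381.35638523, 208.41713561],
       [  0.        ,   0.        ,   1.        ]]), 'R': array([[-0.00777594, -0.99994532,  0.00699158],
       [-0.99097668,  0.00677023, -0.1338633 ],
       [ 0.13380865, -0.00796941, -0.99097514]]), 't': array([0.10480102, 0.54809829, 0.88705096])}
side {'camera_matrix': array([[520.1194
[... 172 characters left out ...]
4428, -0.02140626],
       [-0.29841654, -0.54415368, -0.7841201 ],
       [ 0.34657248,  0.70369743, -0.62023982]]), 't': array([-0.41274326,  0.27919922,  1.04571427])}
wrist {'camera_matrix': array([[343.75034198,   0.        , 277.14726021],
       [  0.        , 343.75034198, 209.99983524],
       [  0.        ,   0.        ,   1.        ]]), 'mount': array([[ 2.18475499e-04, -9.48363501e-01, -3.17185471e-01,
         8.14823773e-02],
       [ 9.99999851e-01,  3.65730031e-04, -4.04714457e-04,
        -8.06091463e-04],
       [ 4.99820671e-04, -3.17185335e-01,  9.48363439e-01,
        -1.43838197e-01],
       [ 0.00000000e+00,  0.00000000e+00,  0.00000000e+00,
         1.00000000e+00]])}
```

View pics/top0.png

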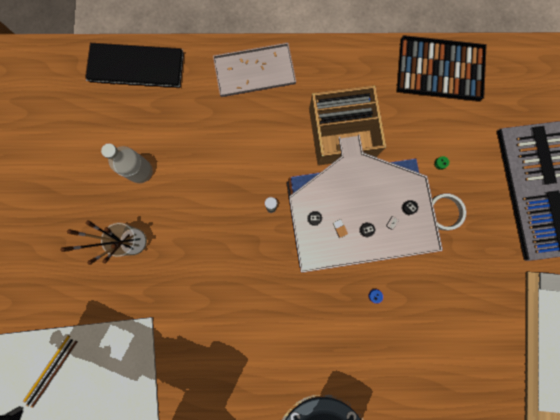

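View pics/side0.png

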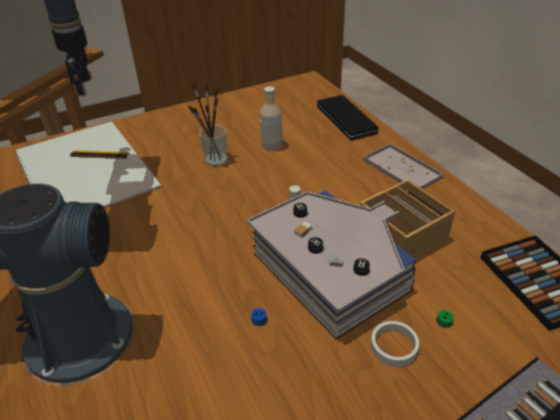

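Top view: there are three black discs in the tray, A (315,218), B (367,229) and C (410,208), with the eraser at (341,228), the metal block at (392,223) and the spout end at about (350,136). Possible mix-ups are the blue disc (376,296) and green disc (442,162). Both lie on the table and aren't black, so I reject them. Side view: the discs are at (301,210), (316,245) and (362,267).

```bash
cat > h.py <<'E'
import numpy as np, cv2
from station import *
from scipy.spatial.transform import Rotation as Ro
def cam(n,s=None):
    c=calibration(n);K=c["camera_matrix"]
    if n=="wrist":
        T=np.eye(4);T[:3,:3]=Ro.from_quat(s["tool_rot"]).as_matrix();T[:3,3]=s["tcp_pos"]
        T=T@c["mount"];return K,T[:3,:3],T[:3,3]
    return K,c["R"].T,-c["R"].T@c["t"]
def ray(n,uv,s=None):
    K,R,o=cam(n,s);d=R@np.linalg.inv(K)@[uv[0],uv[1],1];return o,d/np.linalg.norm(d)
def plane(n,uv,z,s=None):
    o,d=ray(n,uv,s);return o+d*(z-o[2])/d[2]
def tri(r):
    A=sum(np.eye(3)-np.outer(d,d) for o,d in r);b=sum((np.eye(3)-np.outer(d,d))@o for o,d in r)
    return np.linalg.solve(A,b)
def proj(n,X,s=None):
    K,R,o=cam(n,s);p=K@R.T@(np.asarray(X)-o);return p[:2]/p[2]
def dark(im,box,thr=70,amin=30):
    x0,y0,x1,y1=box;m=(im[y0:y1,x0:x1].max(2)<thr).astype(np.uint8)
    m=cv2.morphologyEx(m,cv2.MORPH_CLOSE,np.ones((3,3)))
    n,l,st,c=cv2.connectedComponentsWithStats(m)
    return [(c[i]+[x0,y0],st[i][2:]) for i in range(1,n) if st[i][4]>=amin]
E
python3 - <<'E'
from h import *
t=cv2.imread("pics/top0.png");s=cv2.imread("pics/side0.png")
a=dark(t,(298,190,435,262));b=dark(s,(270,195,390,290))
print(a);print(b)
for n in a: print(n[0],plane("top",n[0],.112))
for n in b: print(n[0],plane("side",n[0],.112))
a.sort(key=lambda q:q[0][0]);b.sort(key=lambda q:q[0][0])
for p,q in zip(a,b): print("tri",tri([ray("top",p[0]),ray("side",q[0])]))
# tray corners
cr=t[120:280,280:450];cv2.imwrite("pics/crop_top.png",cv2.resize(cr,None,fx=3.5,fy=3.5,interpolation=cv2.INTER_CUBIC))
E
```

```text
[(array([408.85925926, 206.96296296]), array([ 16,  14, 135], dtype=int32)), (array([314.67676768, 217.95959596]), array([14, 13, 99], dtype=int32)), (array([366.03508772, 229.48245614]), array([ 15,  14, 114], dtype=int32))]
[(array([300.10852713, 210.88372093]), array([ 13,  13, 129], dtype=int32)), (array([315.1257485 , 245.62275449]), array([ 15,  15, 167], dtype=int32)), (array([289.30905077, 270.24282561]), array([ 45,  44, 453], dtype=int32)), (array([361.16759777, 267.31284916]), array([ 16,  16, 179], dtype=int32)), (array([383.29090909, 285.8       ]), array([15,  9, 55], dtype=int32))]
[408.85925926 206.96296296] [ 0.53992364 -0.19119055  0.112     ]
[314.67676768 217.95959596] [0.51675412 0.01934655 0.112     ]
[366.03508772 229.48245614] [ 0.49036261 -0.09364984  0.112     ]
[300.10852713 210.88372093] [0.51433    0.01523331 0.112     ]
[315.1257485  245.62275449] [ 0.4879473  -0.09824107  0.112     ]
[289.30905077 270.24282561] [ 0.40857765 -0.13470164  0.112     ]
[361.16759777 267.31284916] [ 0.53689078 -0.1949826   0.112     ]
[383.29090909 285.8       ] [ 0.54666778 -0.25517091  0.112     ]
tri [ 0.51037489  0.00957702 -0.06308968]
tri [ 0.47656539 -0.0711655   0.19246348]
tri [ 0.4955233  -0.15559919  0.17196704]
```

View pics/crop_top.png

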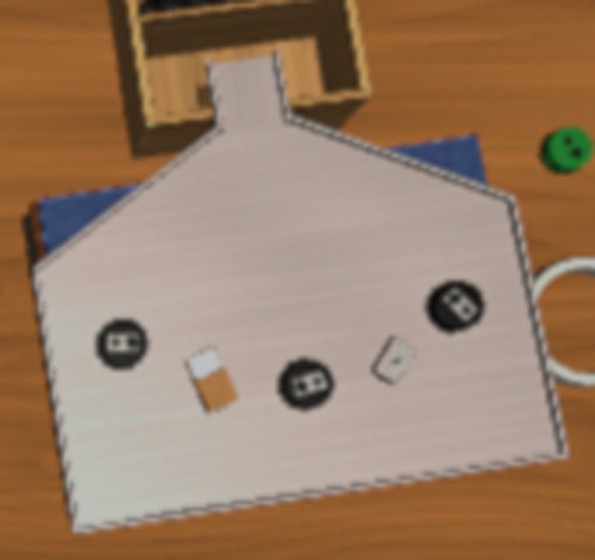

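Crop: three black discs, each with a steel plate and two holes, at crop (122,344), (306,384) and (455,306). The eraser is at (212,380) and the block at (393,360). The gate corners are at (221,128) and (286,118), and the spout ends at (210,63) and (277,54). Next I'll fit the tray pose and triangulate the discs properly.

```bash
python3 - <<'E'
from h import *
px=np.array([(75,530),(566,456),(36,265),(513,197),(221,128),(286,118),(210,63),(277,54)])/3.5+[280,120]-.36
M=np.array([(-146.5,156.5),(-146.5,-156.5),(20,156.5),(20,-156.5),(95,22.5),(95,-22.5),(140,22.5),(140,-22.5)])/1e3
W=np.array([plane("top",p,.107)[:2] for p in px])
mc,wc=M.mean(0),W.mean(0);H=(M-mc).T@(W-wc);U,S,V=np.linalg.svd(H);R=(U@V).T
t=wc-R@mc;print("yaw",np.degrees(np.arctan2(R[1,0],R[0,0])),"t",t);print("res mm",((W-t)@R-M)*1e3)
np.savez("tray.npz",R=R,t=t)
A=[(314.7,218),(366,229.5),(408.9,207)];B=[(300.1,210.9),(315.1,245.6),(361.2,267.3)]
for p,q in zip(A,B):
    X=tri([ray("top",p),ray("side",q)]);P=plane("top",p,.112)
    print(X,"tray",(X[:2]-t)@R, (P[:2]-t)@R)
for n,p in dict(er=(212,380),bl=(393,360)).items():
    P=plane("top",np.array(p)/3.5+[280,120],.11);print(n,(P[:2]-t)@R)
E
```

```text
yaw 8.015905680077733 t [ 0.56799534 -0.08375126]
res mm [[-0.3799184   0.30311909]
 [-0.51263905 -0.55043986]
 [ 2.65277135 -1.00368644]
 [ 1.67996757 -0.55546079]
 [-0.50914432  0.03969618]
 [-0.06348812  1.89554328]
 [-1.25861932 -0.25631535]
 [-1.60892971  0.1275439 ]]
[0.51674798 0.01903431 0.10828688] tray [-0.03641341  0.10892764] [-0.03646021  0.10919942]
[ 0.49041094 -0.09446516  0.1078498 ] tray [-0.07832039  0.00020978] [-0.07828139  0.00110757]
[ 0.53977267 -0.19229026  0.10838333] tray [-0.04308246 -0.10354291] [-0.04287478 -0.10254897]
er [-0.06790101  0.05602524]
bl [-0.0722195  -0.05985118]
```

```bash
cat >> h.py <<'E'
T=np.load("tray.npz");TR,TT=T["R"],T["t"];YAW=np.degrees(np.arctan2(TR[1,0],TR[0,0]))
def totray(p): return (np.asarray(p)[:2]-TT)@TR
def pose(s=None):
    s=s or sense();R=Ro.from_quat(s["tool_rot"]).as_matrix()
    return s["tcp_pos"],np.degrees(np.arctan2(R[1,0],R[0,0]))
def rows(wps,jaw):
    """wps: (tray x mm, y mm, z mm, heading deg, rows). prints rows of tool moves"""
    p,y=pose();out=[]
    for x,yy,z,h,n in wps:
        tgt=np.r_[TR@np.array([x,yy])/1e3+TT,z/1e3];dy=((YAW+h-y+180)%360-180)
        if n==0:n=int(np.ceil(max(np.linalg.norm(tgt-p)/.06,abs(dy)/10.4)))
        for k in range(n):
            d=(tgt-p)/n;a=np.radians(y+dy/n*k)
            out.append([d[0]*np.cos(a)+d[1]*np.sin(a),d[0]*np.sin(a)-d[1]*np.cos(a),-d[2],0,0,-np.radians(dy/n),jaw])
        p=tgt;y=y+dy
    for i in range(0,len(out),8): print([[round(v,4)+0 for v in r] for r in out[i:i+8]])
E
python3 - <<'E'
from h import *
print(plane("top",(135,243),.0),plane("top",(133,168),.0),pose())
R=Ro.from_quat(sense()["tool_rot"]).as_matrix();print(R.round(3))
rows([(-300,600,340,100,6),(-130,1,340,0,14),(-130,1,150,0,4)],.53)
E
```

```text
[0.469605   0.45494009 0.        ] [0.66020356 0.46805021 0.        ] (array([0.17945056, 0.59798597, 0.23043229]), np.float64(163.2843293703472))
[[-0.958  0.288 -0.001]
 [ 0.288  0.958 -0.002]
 [ 0.    -0.002 -1.   ]]
[[np.float64(-0.0075), np.float64(-0.0203), np.float64(-0.0183), 0, 0, np.float64(0.1608), 0.53], [np.float64(-0.0106), np.float64(-0.0188), np.float64(-0.0183), 0, 0, np.float64(0.1608), 0.53], [np.float64(-0.0135), np.float64(-0.0169), np.float64(-0.0183), 0, 0, np.float64(0.1608), 0.53], [np.float64(-0.016), np.float64(-0.0145), np.float64(-0.0183), 0, 0, np.float64(0.1608), 0.53], [np.float64(-0.0181), np.float64(-0.0118), np.float64(-0.0183), 0, 0, np.float64(0.1608), 0.53], [np.float64(-0.0198), np.float64(-0.0087), np.float64(-0.0183), 0, 0, np.float64(0.1608), 0.53], [np.float64(-0.0442), np.float64(0.0045), np.float64(0.0), 0, 0, np.float64(0.1247), 0.53], [np.float64(-0.0433), np.float64(0.01), np.float64(0.0), 0, 0, np.float64(0.1247), 0.53]]
[[np.float64(-0.0418), np.float64(0.0153), np.float64(0.0), 0, 0, np.float64(0.1247), 0.53], [np.float64(-0.0395), n
[... 625 characters left out ...]
float64(-0.0098), np.float64(0.0434), np.float64(0.0), 0, 0, np.float64(0.1247), 0.53], [np.float64(-0.0043), np.float64(0.0443), np.float64(0.0), 0, 0, np.float64(0.1247), 0.53], [np.float64(0.0012), np.float64(0.0445), np.float64(0.0), 0, 0, np.float64(0.1247), 0.53], [np.float64(0.0067), np.float64(0.044), np.float64(0.0), 0, 0, np.float64(0.1247), 0.53], [np.float64(0.0), np.float64(0.0), np.float64(0.0475), 0, 0, np.float64(0.0), 0.53], [np.float64(0.0), np.float64(0.0), np.float64(0.0475), 0, 0, np.float64(0.0), 0.53], [np.float64(0.0), np.float64(0.0), np.float64(0.0475), 0, 0, np.float64(0.0), 0.53], [np.float64(0.0), np.float64(0.0), np.float64(0.0475), 0, 0, np.float64(0.0), 0.53]]
```

Request:
{"api": "apply_moves", "payload": {"plan": [[-0.0075,-0.02,-0.018,0,0,0.16,0.53],[-0.0105,-0.019,-0.018,0,0,0.16,0.53],[-0.0135,-0.017,-0.018,0,0,0.16,0.53],[-0.016,-0.0145,-0.018,0,0,0.16,0.53],[-0.018,-0.012,-0.018,0,0,0.16,0.53],[-0.02,-0.0085,-0.018,0,0,0.16,0.53],[-0.044,0.0045,0,0,0,0.125,0.53],[-0.0435,0.01,0,0,0,0.125,0.53]]}}

```text
t: 1.1
tcp_pos: [0.2241, 0.3868, 0.3393]
tool_rot: [0.683, 0.73, 0.0, 0.0]
force: [0.1, -0.5, -0.6]
finger_gap: 0.233
gripper_force: 0.0
```

Request:
{"api": "apply_moves", "payload": {"plan": [[-0.042,0.0155,0,0,0,0.125,0.53],[-0.0395,0.0205,0,0,0,0.125,0.53],[-0.0365,0.025,0,0,0,0.125,0.53],[-0.0335,0.0295,0,0,0,0.125,0.53],[-0.0295,0.0335,0,0,0,0.125,0.53],[-0.025,0.037,0,0,0,0.125,0.53],[-0.02,0.0395,0,0,0,0.125,0.53],[-0.015,0.042,0,0,0,0.125,0.53]]}}

```text
t: 2.1
tcp_pos: [0.3695, 0.0613, 0.3392]
tool_rot: [0.95, 0.312, -0.0, -0.0]
force: [0.0, 0.4, -1.0]
finger_gap: 0.237
gripper_force: 0.0
```

Request:
{"api": "apply_moves", "payload": {"plan": [[-0.01,0.0435,0,0,0,0.125,0.53],[-0.0045,0.044,0,0,0,0.125,0.53],[0.001,0.0445,0,0,0,0.125,0.53],[0.0065,0.044,0,0,0,0.125,0.53],[0,0,0.0475,0,0,0,0.53],[0,0,0.0475,0,0,0,0.53],[0,0,0.0475,0,0,0,0.53],[0,0,0,0,0,0,0.53]]}}

```text
t: 3.1
tcp_pos: [0.438, -0.099, 0.1941]
tool_rot: [0.998, 0.07, -0.004, -0.002]
force: [-0.9, 0.3, 0.4]
finger_gap: 0.234
gripper_force: 0.0
```

```bash
cat >> h.py <<'E'
def where():
    s=sense();p,y=pose(s);print("t",round(s["t"],2),"tray",(totray(p)*1e3).round(1),"z",round(p[2]*1e3,1),"head",round(y-YAW,1),"gap",round(s["finger_gap"],3),"F",s["force"].round(1),"q",s["q"].round(2));return s
E
python3 - <<'E'
from h import *
s=where();im=snapshot("wrist");cv2.imwrite("pics/w1.png",im[:,:,::-1])
for n,p in dict(tip=s["tcp_pos"]).items(): print(n,proj("wrist",p,s))
E
```

```text
t 3.1 tray [-130.9    3. ] z 194.1 head -0.0 gap 0.234 F [-0.9  0.3  0.4] q [-0.47  0.36  1.89 -0.    0.9   0.96]
tip [275.46666829 276.35622876]
```

View pics/w1.png

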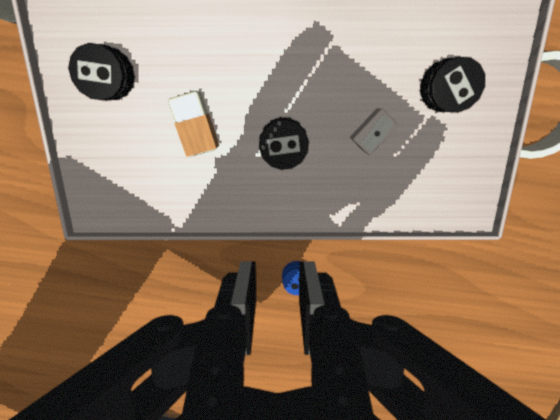

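Wrist view: disc B is at (284,143), straight ahead of the fingers. A is at (100,70), C at (453,83), the eraser at (193,124) and the block at (374,132). The fingertips are at (245,263) and (310,263), about 20 mm apart.

```bash
python3 - <<'E'
from h import *
s=sense()
for n,p,z in [("A",(96,72),.12),("B",(284,143),.12),("C",(458,82),.12),("er",(193,124),.113),("bl",(374,130),.112),("cornL",(66,237),.108),("cornR",(500,236),.108)]:
    print(n,(totray(plane("wrist",p,z,s))*1e3).round(1))
rows([(-130,2,111,0,3),(45,0,111,0,14)],.53)
E
```

```text
A [-35.2 108.9]
B [-77.   -3.1]
C [ -40.8 -107.1]
er [-65.8  55.2]
bl [-69.7 -61.5]
cornL [-146.6  155.5]
cornR [-145.6 -161.2]
[[np.float64(-0.0003), np.float64(0.0), np.float64(0.0284), 0, 0, np.float64(-0.0001), 0.53], [np.float64(-0.0003), np.float64(0.0), np.float64(0.0284), 0, 0, np.float64(-0.0001), 0.53], [np.float64(-0.0003), np.float64(0.0), np.float64(0.0284), 0, 0, np.float64(-0.0001), 0.53], [np.float64(0.0125), np.float64(0.0001), np.float64(0.0), 0, 0, np.float64(0.0), 0.53], [np.float64(0.0125), np.float64(0.0001), np.float64(0.0), 0, 0, np.float64(0.0), 0.53], [np.float64(0.0125), np.float64(0.0001), np.float64(0.0), 0, 0, np.float64(0.0), 0.53], [np.float64(0.0125), np.float64(0.0001), np.float64(0.0), 0, 0, np.float64(0.0), 0.53], [np.float64(0.0125), np.float64(0.0001), np.float64(0.0), 0, 0, np.float64(0.0), 0.53]]
[[np.float64(0.0125), np.float64(0.0001), np.float64(0.0), 0, 0, np.float64(0.0), 0.53], [np.float64(0.0125), np.float64(0.0001), np.float64(0.0), 0, 0, np.float64(0.0), 0.53], [np.float64(0.0125), np.float64(0.0001), np.float64(0.0), 0, 0, np.float64(0.0), 0.53], [np.float64(0.0125), np.float64(0.0001), np.float64(0.0), 0, 0, np.float64(0.0), 0.53], [np.float64(0.0125), np.float64(0.0001), np.float64(0.0), 0, 0, np.float64(0.0), 0.53], [np.float64(0.0125), np.float64(0.0001), np.float64(0.0), 0, 0, np.float64(0.0), 0.53], [np.float64(0.0125), np.float64(0.0001), np.float64(0.0), 0, 0, np.float64(0.0), 0.53], [np.float64(0.0125), np.float64(0.0001), np.float64(0.0), 0, 0, np.float64(0.0), 0.53]]
[[np.float64(0.0125), np.float64(0.0001), np.float64(0.0), 0, 0, np.float64(0.0), 0.53]]
```

Request:
{"api": "apply_moves", "payload": {"plan": [[0,0.001,0.028,0,0,0,0.53],[0,0.001,0.028,0,0,0,0.53],[0,0.001,0.027,0,0,0,0.53],[0,0,0,0,0,0,0.53],[0.01,0,0,0,0,0,0.53],[0.01,0,0,0,0,0,0.53],[0.01,0,0,0,0,0,0.53],[0,0,0,0,0,0,0.53]]}}

```text
t: 4.15
tcp_pos: [0.4723, -0.0992, 0.1143]
tool_rot: [0.998, 0.07, 0.001, 0.001]
force: [0.1, -0.6, 0.2]
finger_gap: 0.237
gripper_force: 0.0
```

```bash
python3 - <<'E'
from h import *
s=where();im=snapshot("wrist");cv2.imwrite("pics/w2.png",im[:,:,::-1]);where()
E
```

```text
t 4.15 tray [-96.9  -1.9] z 114.3 head 0.0 gap 0.237 F [ 0.1 -0.6  0.2] q [-0.44  0.53  1.89  0.    0.71  0.99]
t 4.2 tray [-97.7  -1.6] z 114.1 head 0.0 gap 0.236 F [-0.1  0.   0.5] q [-0.44  0.53  1.9  -0.    0.71  0.99]
```

View pics/w2.png

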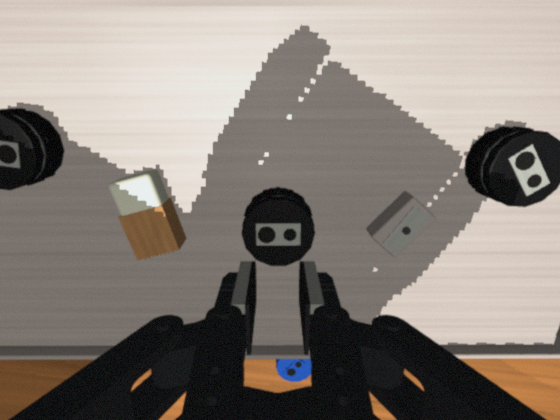

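Disc B (278,228) sits centred just ahead of the two fingertips (247 and 310, 265). The neighbours are clear of the path, so I'll lower slightly and push it up to just before the gate.

Request:
{"api": "apply_moves", "payload": {"plan": [[0.004,0,0.002,0,0,0,0.53],[0.01,0,0,0,0,0,0.53],[0.012,0,0,0,0,0,0.53],[0.012,0,0,0,0,0,0.53],[0.012,0,0,0,0,0,0.53],[0.012,0,0,0,0,0,0.53],[0.012,0,0,0,0,0,0.53],[0.012,0,0,0,0,0,0.53]]}}

```text
t: 5.2
tcp_pos: [0.5568, -0.0869, 0.1118]
tool_rot: [0.998, 0.07, -0.0, -0.0]
force: [0.3, -0.6, -0.2]
finger_gap: 0.238
gripper_force: 0.1
```

Request:
{"api": "apply_moves", "payload": {"plan": [[0.012,0,0,0,0,0,0.53],[0.012,0,0,0,0,0,0.53],[0.012,0,0,0,0,0,0.53],[0.012,0,0,0,0,0,0.53],[0.012,0,0,0,0,0,0.53],[0.01,0,0,0,0,0,0.53],[0.005,0,0,0,0,0,0.53],[0,0,0,0,0,0,0.53]]}}

```text
t: 6.2
tcp_pos: [0.6305, -0.0766, 0.1117]
tool_rot: [0.998, 0.07, -0.0, 0.0]
force: [-0.1, 0.9, 0.0]
finger_gap: 0.239
gripper_force: 0.0
```

```bash
python3 - <<'E'
from h import *
s=where();im=snapshot("wrist");cv2.imwrite("pics/w3.png",im[:,:,::-1]);where()
E
```

```text
t 6.2 tray [62.9 -1.6] z 111.7 head 0.0 gap 0.239 F [-0.1  0.9  0. ] q [-0.3   0.69  1.5  -0.    0.95  1.13]
t 6.25 tray [62.5 -1.5] z 111.7 head -0.0 gap 0.238 F [-0.1 -0.5  0.2] q [-0.3   0.69  1.5  -0.    0.95  1.13]
```

View pics/w3.png

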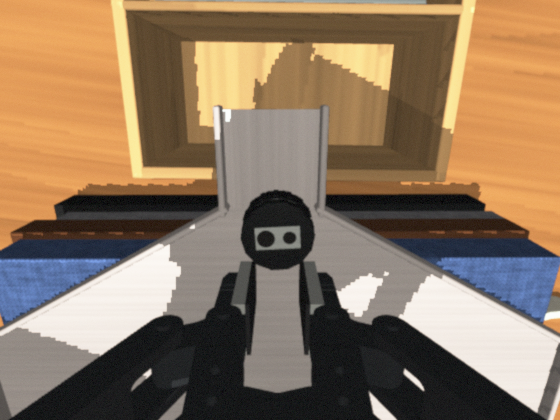

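Disc B (278,230) is about 5 px (2 mm) right of the spout's centre line (273), with the spout between 225 and 322. I'll nudge it left while pushing it out.

Request:
{"api": "apply_moves", "payload": {"plan": [[0.008,-0.001,0,0,0,0,0.53],[0.01,-0.001,0,0,0,0,0.53],[0.01,0,0,0,0,0,0.53],[0.01,0,0,0,0,0,0.53],[0.01,0,0,0,0,0,0.53],[0.012,0,0,0,0,0,0.53],[0.012,0,0,0,0,0,0.53],[0,0,0,0,0,0,0.53]]}}

```text
t: 7.25
tcp_pos: [0.7025, -0.0645, 0.1118]
tool_rot: [0.998, 0.07, 0.001, 0.0]
force: [0.0, -0.5, -0.0]
finger_gap: 0.236
gripper_force: 0.0
```

```bash
python3 - <<'E'
from h import *
s=where();im=snapshot("wrist");cv2.imwrite("pics/w4.png",im[:,:,::-1]);where()
E
```

```text
t 7.25 tray [135.8   0.3] z 111.8 head 0.0 gap 0.236 F [ 0.  -0.5 -0. ] q [-0.25  0.77  1.31 -0.    1.07  1.18]
t 7.3 tray [134.9   0.4] z 111.7 head 0.0 gap 0.234 F [ 0.2  0.5 -0.8] q [-0.25  0.77  1.31 -0.    1.07  1.18]
```

View pics/w4.png

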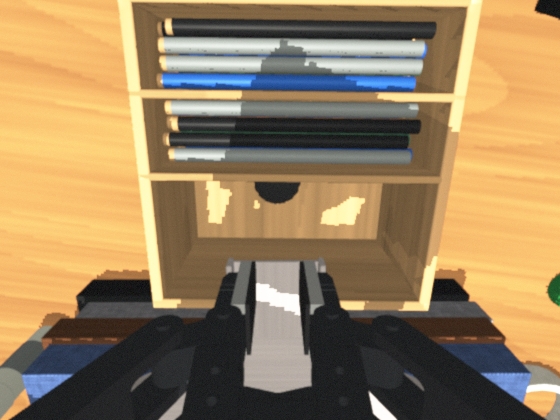

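Disc B is now in the empty slot at (277,190), on the floor against the divider. Next is disc A. I'll work out the cradle offset from the earlier pictures and plan the path behind it.

```bash
cat >> h.py <<'E'
def disc_wp(cx,cy,h,z,n,d):
    a=np.radians(h);return (cx-d*np.cos(a),cy-d*np.sin(a),z,h,n)
E
python3 - <<'E'
from h import *
s=sense();b=dict(s)
# offset of disc centre in tool frame from w3 (z .12 top), using level pose
p=np.array([*(TR@[.0627,-.0016]+TT),.1117]);b["tcp_pos"]=p
print("d",(totray(plane("wrist",(278,231),.12,b))-totray(p))*1e3)
t=snapshot("top");cv2.imwrite("pics/top1.png",t[:,:,::-1])
for c,w in dark(t[:,:,::-1],(298,190,435,262)): print(c,w,(totray(plane("top",c,.112))*1e3).round(1))
rows([(125,0,165,0,2),disc_wp(-36,110,-50,165,7,45),disc_wp(-36,110,-50,112,2,45)],.53)
E
```

```text
d [26.32844618 -1.13691363]
[353.93861386 224.37425743] [ 21  72 505] [-63.2  25.5]
[[np.float64(-0.0047), np.float64(0.0002), np.float64(-0.0267), 0, 0, np.float64(0.0), 0.53], [np.float64(-0.0047), np.float64(0.0002), np.float64(-0.0267), 0, 0, np.float64(0.0), 0.53], [np.float64(-0.0271), np.float64(-0.0206), np.float64(0.0), 0, 0, np.float64(0.1247), 0.53], [np.float64(-0.0295), np.float64(-0.0171), np.float64(0.0), 0, 0, np.float64(0.1247), 0.53], [np.float64(-0.0314), np.float64(-0.0133), np.float64(0.0), 0, 0, np.float64(0.1247), 0.53], [np.float64(-0.0328), np.float64(-0.0093), np.float64(0.0), 0, 0, np.float64(0.1247), 0.53], [np.float64(-0.0337), np.float64(-0.0051), np.float64(0.0), 0, 0, np.float64(0.1247), 0.53], [np.float64(-0.0341), np.float64(-0.0009), np.float64(0.0), 0, 0, np.float64(0.1247), 0.53]]
[[np.float64(-0.0339), np.float64(0.0033), np.float64(0.0), 0, 0, np.float64(0.1247), 0.53], [np.float64(0.0), np.float64(0.0), np.float64(0.0265), 0, 0, np.float64(0.0), 0.53], [np.float64(0.0), np.float64(0.0), np.float64(0.0265), 0, 0, np.float64(0.0), 0.53]]
```

Request:
{"api": "apply_moves", "payload": {"plan": [[-0.005,0,-0.027,0,0,0,0.53],[-0.005,0,-0.027,0,0,0,0.53],[-0.027,-0.0205,0,0,0,0.125,0.53],[-0.0295,-0.017,0,0,0,0.125,0.53],[-0.0315,-0.0135,0,0,0,0.125,0.53],[-0.033,-0.0095,0,0,0,0.125,0.53],[-0.0335,-0.005,0,0,0,0.125,0.53],[-0.034,-0.001,0,0,0,0.125,0.53]]}}

```text
t: 8.35
tcp_pos: [0.5116, 0.0345, 0.166]
tool_rot: [0.953, -0.303, -0.0, 0.0]
force: [0.4, -0.4, 0.7]
finger_gap: 0.236
gripper_force: 0.0
```

Request:
{"api": "apply_moves", "payload": {"plan": [[-0.034,0.0035,0,0,0,0.125,0.53],[0,0,0,0,0,0,0.53],[0,0,0.026,0,0,0,0.53],[0,0,0.026,0,0,0,0.53],[0,0,0,0,0,0,0.53]]}}

```text
t: 8.98
tcp_pos: [0.4829, 0.0503, 0.1126]
tool_rot: [0.933, -0.359, -0.001, 0.0]
force: [-0.8, 0.2, -0.2]
finger_gap: 0.235
gripper_force: 0.0
```

```bash
python3 - <<'E'
from h import *
where();s=sense();im=snapshot("wrist");cv2.imwrite("pics/w5.png",im[:,:,::-1])
m=(im[100:300,150:420].max(2)<70).astype(np.uint8)
cv2.imwrite("pics/w5.png",im[:,:,::-1])
rows([disc_wp(-36,110,-50,112,2,24),disc_wp(38,22,-50,112,9,24),disc_wp(58,6,-30,112,3,24),disc_wp(82,0,0,112,4,24)],.53)
E
```

```text
t 8.97 tray [-65.5 144.7] z 112.6 head -50.1 gap 0.235 F [-0.8  0.2 -0.2] q [-0.13  0.54  1.88 -0.    0.72  2.18]
[[np.float64(0.0105), np.float64(0.0), np.float64(0.0008), 0, 0, np.float64(-0.0012), 0.53], [np.float64(0.0105), np.float64(0.0), np.float64(0.0008), 0, 0, np.float64(-0.0012), 0.53], [np.float64(0.0128), np.float64(0.0), np.float64(0.0), 0, 0, np.float64(0.0), 0.53], [np.float64(0.0128), np.float64(0.0), np.float64(0.0), 0, 0, np.float64(0.0), 0.53], [np.float64(0.0128), np.float64(0.0), np.float64(0.0), 0, 0, np.float64(0.0), 0.53], [np.float64(0.0128), np.float64(0.0), np.float64(0.0), 0, 0, np.float64(0.0), 0.53], [np.float64(0.0128), np.float64(0.0), np.float64(0.0), 0, 0, np.float64(0.0), 0.53], [np.float64(0.0128), np.float64(0.0), np.float64(0.0), 0, 0, np.float64(0.0), 0.53]]
[[np.float64(0.0128), np.float64(0.0), np.float64(0.0), 0, 0, np.float64(0.0), 0.53], [np.float64(0.0128), np.float64(0.0), np.float64(0.0), 0, 0, np.float64(0.0), 0.53], [np.float64(0.0128), np.float64(0.0), np.float64(0.0), 0, 0, np.float64(0.0), 0.53], [np.float64(0.0089), np.float64(0.0011), np.float64(0.0), 0, 0, np.float64(-0.1164), 0.53], [np.float64(0.0087), np.float64(0.0021), np.float64(0.0), 0, 0, np.float64(-0.1164), 0.53], [np.float64(0.0084), np.float64(0.0031), np.float64(0.0), 0, 0, np.float64(-0.1164), 0.53], [np.float64(0.0068), np.float64(0.0013), np.float64(0.0), 0, 0, np.float64(-0.1309), 0.53], [np.float64(0.0065), np.float64(0.0022), np.float64(0.0), 0, 0, np.float64(-0.1309), 0.53]]
[[np.float64(0.0062), np.float64(0.003), np.float64(0.0), 0, 0, np.float64(-0.1309), 0.53], [np.float64(0.0057), np.float64(0.0038), np.float64(0.0), 0, 0, np.float64(-0.1309), 0.53]]
```

View pics/w5.png

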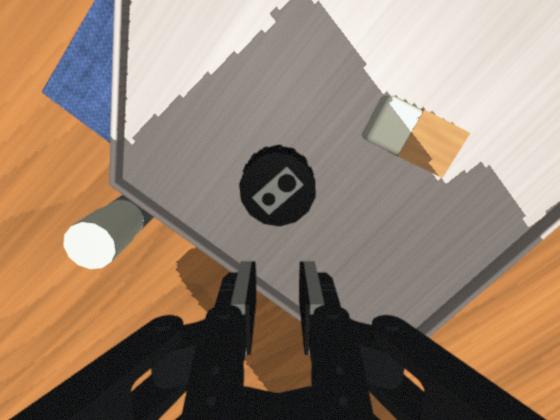

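Disc A (278,186) is centred ahead of the fingertips. The eraser (415,137) and glue stick (90,245) are clear.

Request:
{"api": "apply_moves", "payload": {"plan": [[0.0105,0,0.0005,0,0,0,0.53],[0.0105,0,0,0,0,0,0.53],[0.013,0,0,0,0,0,0.53],[0.013,0,0,0,0,0,0.53],[0.013,0,0,0,0,0,0.53],[0.013,0,0,0,0,0,0.53],[0.013,0,0,0,0,0,0.53],[0.013,0,0,0,0,0,0.53]]}}

```text
t: 10.02
tcp_pos: [0.5573, -0.0163, 0.1132]
tool_rot: [0.933, -0.359, -0.0, 0.0]
force: [-0.5, 0.1, -1.4]
finger_gap: 0.241
gripper_force: 0.3
```

Request:
{"api": "apply_moves", "payload": {"plan": [[0.0125,0,0,0,0,0,0.53],[0.0125,0,0,0,0,0,0.53],[0.0125,0,0,0,0,0,0.53],[0.009,0.001,0,0,0,-0.116,0.53],[0.0085,0.002,0,0,0,-0.116,0.53],[0.0085,0.003,0,0,0,-0.116,0.53],[0.007,0.0015,0,0,0,-0.131,0.53],[0.0065,0.002,0,0,0,-0.131,0.53]]}}

```text
t: 11.02
tcp_pos: [0.6144, -0.0691, 0.1132]
tool_rot: [0.998, -0.06, -0.0, 0.0]
force: [-0.2, -0.1, 0.2]
finger_gap: 0.233
gripper_force: 0.2
```

Request:
{"api": "apply_moves", "payload": {"plan": [[0.006,0.003,0,0,0,-0.131,0.53],[0.0055,0.004,0,0,0,-0.131,0.53],[0,0,0,0,0,0,0.53]]}}

```text
t: 11.4
tcp_pos: [0.6258, -0.0768, 0.1133]
tool_rot: [0.998, 0.067, 0.0, 0.0]
force: [-0.8, -0.6, 0.2]
finger_gap: 0.238
gripper_force: 0.0
```

```bash
python3 - <<'E'
from h import *
where();im=snapshot("wrist");cv2.imwrite("pics/w6.png",im[:,:,::-1]);where()
# disc blob above the fingertips
for c,w in dark(im[:,:,::-1],(200,185,360,258),45): print(c,w)
rows([(132,0.5,112,0,7)],.53)
E
```

```text
t 11.4 tray [58.2 -1.2] z 113.3 head -0.3 gap 0.238 F [-0.8 -0.6  0.2] q [-0.3   0.68  1.52 -0.    0.95  1.14]
t 11.45 tray [57.7 -0.8] z 113.2 head -0.3 gap 0.233 F [0.1 0.2 0.4] q [-0.3   0.68  1.52 -0.    0.95  1.14]
[344.83370288 194.70953437] [ 34  16 451]
[207.38785047 194.9953271 ] [ 18  16 214]
[277.73927959 222.78799314] [  72   68 2915]
[285.64324324 228.96216216] [ 16  15 185]
[270.11235955 245.11235955] [11 11 89]
[[np.float64(0.0106), np.float64(-0.0002), np.float64(0.0002), 0, 0, np.float64(-0.0008), 0.53], [np.float64(0.0106), np.float64(-0.0002), np.float64(0.0002), 0, 0, np.float64(-0.0008), 0.53], [np.float64(0.0106), np.float64(-0.0002), np.float64(0.0002), 0, 0, np.float64(-0.0008), 0.53], [np.float64(0.0106), np.float64(-0.0002), np.float64(0.0002), 0, 0, np.float64(-0.0008), 0.53], [np.float64(0.0106), np.float64(-0.0002), np.float64(0.0002), 0, 0, np.float64(-0.0008), 0.53], [np.float64(0.0106), np.float64(-0.0002), np.float64(0.0002), 0, 0, np.float64(-0.0008), 0.53], [np.float64(0.0106), np.float64(-0.0002), np.float64(0.0002), 0, 0, np.float64(-0.0008), 0.53]]
```

Request:
{"api": "apply_moves", "payload": {"plan": [[0.01,-0.001,0.001,0,0,0,0.53],[0.01,-0.0005,0,0,0,0,0.53],[0.01,0,0,0,0,0,0.53],[0.01,0,0,0,0,0,0.53],[0.01,0,0,0,0,0,0.53],[0.012,0,0,0,0,0,0.53],[0.014,0,0,0,0,0,0.53],[0,0,0,0,0,0,0.53]]}}

```text
t: 12.45
tcp_pos: [0.7015, -0.0643, 0.1123]
tool_rot: [0.998, 0.069, 0.001, 0.0]
force: [0.3, 0.3, 0.3]
finger_gap: 0.236
gripper_force: 0.0
```

```bash
python3 - <<'E'
from h import *
where();im=snapshot("wrist");cv2.imwrite("pics/w7.png",im[:,:,::-1])
print(dark(im[:,:,::-1],(200,175,380,262),45))
rows([(125,0,165,0,2),disc_wp(-42,-103,50,165,7,45),disc_wp(-42,-103,50,112,2,45)],.53)
E
```

```text
t 12.45 tray [134.9   0.7] z 112.3 head -0.2 gap 0.236 F [0.3 0.3 0.3] q [-0.25  0.77  1.31  0.    1.06  1.18]
[(array([276.71226831, 193.18711386]), array([  48,   29, 1133], dtype=int32))]
[[np.float64(-0.0044), np.float64(0.0004), np.float64(-0.0264), 0, 0, np.float64(-0.0014), 0.53], [np.float64(-0.0044), np.float64(0.0004), np.float64(-0.0264), 0, 0, np.float64(-0.0014), 0.53], [np.float64(-0.028), np.float64(0.0196), np.float64(0.0), 0, 0, np.float64(-0.1247), 0.53], [np.float64(-0.0302), np.float64(0.016), np.float64(0.0), 0, 0, np.float64(-0.1247), 0.53], [np.float64(-0.032), np.float64(0.0121), np.float64(0.0), 0, 0, np.float64(-0.1247), 0.53], [np.float64(-0.0332), np.float64(0.0081), np.float64(0.0), 0, 0, np.float64(-0.1247), 0.53], [np.float64(-0.034), np.float64(0.0039), np.float64(0.0), 0, 0, np.float64(-0.1247), 0.53], [np.float64(-0.0342), np.float64(-0.0004), np.float64(0.0), 0, 0, np.float64(-0.1247), 0.53]]
[[np.float64(-0.0339), np.float64(-0.0046), np.float64(0.0), 0, 0, np.float64(-0.1247), 0.53], [np.float64(0.0), np.float64(0.0), np.float64(0.0265), 0, 0, np.float64(0.0), 0.53], [np.float64(0.0), np.float64(0.0), np.float64(0.0265), 0, 0, np.float64(0.0), 0.53]]
```

View pics/w7.png

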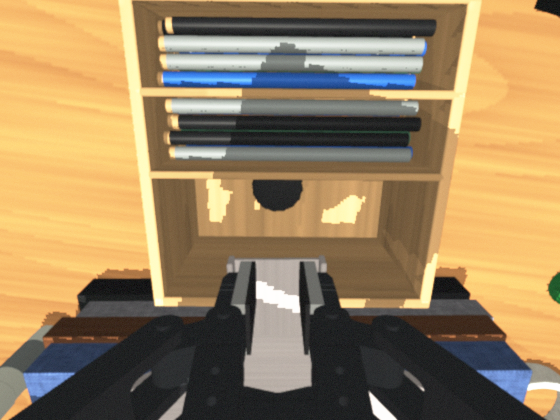

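There's one larger dark disc in the slot at (277,190). It looks like A has landed on top of B, because it appears bigger and nearer than before, and the spout is empty. Now for C.

Request:
{"api": "apply_moves", "payload": {"plan": [[-0.0045,0.0005,-0.0265,0,0,0,0.53],[-0.0045,0.0005,-0.0265,0,0,0,0.53],[-0.028,0.0195,0,0,0,-0.125,0.53],[-0.03,0.016,0,0,0,-0.125,0.53],[-0.032,0.012,0,0,0,-0.125,0.53],[-0.033,0.008,0,0,0,-0.125,0.53],[-0.034,0.004,0,0,0,-0.125,0.53],[-0.034,-0.0005,0,0,0,-0.125,0.53]]}}

```text
t: 13.5
tcp_pos: [0.5401, -0.2063, 0.1654]
tool_rot: [0.902, 0.431, -0.0, -0.0]
force: [-0.1, 0.1, 0.3]
finger_gap: 0.233
gripper_force: 0.0
```

Request:
{"api": "apply_moves", "payload": {"plan": [[-0.034,-0.0045,0,0,0,-0.125,0.53],[0,0,0,0,0,0,0.53],[0,0,0.0265,0,0,0,0.53],[0,0,0.0265,0,0,0,0.53],[0,0,0,0,0,0,0.53]]}}

```text
t: 14.12
tcp_pos: [0.5157, -0.2277, 0.1107]
tool_rot: [0.875, 0.484, -0.001, -0.002]
force: [-0.5, 0.1, 1.1]
finger_gap: 0.235
gripper_force: 0.0
```

```bash
python3 - <<'E'
from h import *
s=where();im=snapshot("wrist");cv2.imwrite("pics/w8.png",im[:,:,::-1])
for c,w in dark(im[:,:,::-1],(150,100,420,258),45): print(c,w)
rows([disc_wp(-42,-103,50,112,2,24),disc_wp(38,-21,50,112,9,24),disc_wp(58,-6,30,112,3,24),disc_wp(82,0.5,0,112,4,24)],.53)
E
```

```text
t 14.12 tray [ -71.9 -135.3] z 110.7 head 49.9 gap 0.235 F [-0.5  0.1  1.1] q [-0.61  0.62  1.69  0.    0.84 -0.06]
[276.7250934  190.05977584] [  77   81 3212]
[282.08733624 186.6419214 ] [ 17  17 229]
[275.63636364 209.64545455] [ 12  12 110]
[[np.float64(0.01), np.float64(0.0005), np.float64(-0.0001), 0, 0, np.float64(-0.0004), 0.53], [np.float64(0.01), np.float64(0.0005), np.float64(-0.0001), 0, 0, np.float64(-0.0004), 0.53], [np.float64(0.0127), np.float64(0.001), np.float64(0.0), 0, 0, np.float64(0.0), 0.53], [np.float64(0.0127), np.float64(0.001), np.float64(0.0), 0, 0, np.float64(0.0), 0.53], [np.float64(0.0127), np.float64(0.001), np.float64(0.0), 0, 0, np.float64(0.0), 0.53], [np.float64(0.0127), np.float64(0.001), np.float64(0.0), 0, 0, np.float64(0.0), 0.53], [np.float64(0.0127), np.float64(0.001), np.float64(0.0), 0, 0, np.float64(0.0), 0.53], [np.float64(0.0127), np.float64(0.001), np.float64(0.0), 0, 0, np.float64(0.0), 0.53]]
[[np.float64(0.0127), np.float64(0.001), np.float64(0.0), 0, 0, np.float64(0.0), 0.53], [np.float64(0.0127), np.float64(0.001), np.float64(0.0), 0, 0, np.float64(0.0), 0.53], [np.float64(0.0127), np.float64(0.001), np.float64(0.0), 0, 0, np.float64(0.0), 0.53], [np.float64(0.0086), np.float64(-0.0008), np.float64(0.0), 0, 0, np.float64(0.1164), 0.53], [np.float64(0.0084), np.float64(-0.0018), np.float64(0.0), 0, 0, np.float64(0.1164), 0.53], [np.float64(0.0082), np.float64(-0.0028), np.float64(0.0), 0, 0, np.float64(0.1164), 0.53], [np.float64(0.0068), np.float64(-0.0014), np.float64(0.0), 0, 0, np.float64(0.1309), 0.53], [np.float64(0.0066), np.float64(-0.0023), np.float64(0.0), 0, 0, np.float64(0.1309), 0.53]]
[[np.float64(0.0062), np.float64(-0.0031), np.float64(0.0), 0, 0, np.float64(0.1309), 0.53], [np.float64(0.0058), np.float64(-0.0039), np.float64(0.0), 0, 0, np.float64(0.1309), 0.53]]
```

Request:
{"api": "apply_moves", "payload": {"plan": [[0.01,0.0005,-0.001,0,0,0,0.53],[0.01,0.0005,0,0,0,0,0.53],[0.0125,0.001,0,0,0,0,0.53],[0.0125,0.001,0,0,0,0,0.53],[0.0125,0.001,0,0,0,0,0.53],[0.0125,0.001,0,0,0,0,0.53],[0.0125,0.001,0,0,0,0,0.53],[0.0125,0.001,0,0,0,0,0.53]]}}

```text
t: 15.18
tcp_pos: [0.5734, -0.1518, 0.1133]
tool_rot: [0.875, 0.485, -0.0, -0.0]
force: [-0.1, 0.5, 0.2]
finger_gap: 0.235
gripper_force: 0.3
```

Request:
{"api": "apply_moves", "payload": {"plan": [[0.0125,0.001,0,0,0,0,0.53],[0.0125,0.001,0,0,0,0,0.53],[0.0125,0.001,0,0,0,0,0.53],[0.0085,-0.001,0,0,0,0.116,0.53],[0.0085,-0.002,0,0,0,0.116,0.53],[0.008,-0.003,0,0,0,0.116,0.53],[0.007,-0.0015,0,0,0,0.131,0.53],[0.0065,-0.0025,0,0,0,0.131,0.53]]}}

```text
t: 16.18
tcp_pos: [0.6155, -0.0872, 0.1132]
tool_rot: [0.98, 0.197, -0.0, -0.0]
force: [0.3, 0.4, -0.1]
finger_gap: 0.238
gripper_force: 0.2
```

Request:
{"api": "apply_moves", "payload": {"plan": [[0.006,-0.003,0,0,0,0.131,0.53],[0.006,-0.004,0,0,0,0.131,0.53],[0,0,0,0,0,0,0.53]]}}

```text
t: 16.55
tcp_pos: [0.6247, -0.0766, 0.1132]
tool_rot: [0.997, 0.071, 0.0, -0.0]
force: [0.6, -0.7, 0.6]
finger_gap: 0.235
gripper_force: 0.0
```

```bash
python3 - <<'E'
from h import *
where();im=snapshot("wrist");cv2.imwrite("pics/w9.png",im[:,:,::-1]);where()
for c,w in dark(im[:,:,::-1],(200,185,360,258),45): print(c,w)
E
```

```text
t 16.55 tray [57.2 -0.9] z 113.2 head 0.1 gap 0.235 F [ 0.6 -0.7  0.6] q [-0.3   0.68  1.52  0.    0.94  1.13]
t 16.6 tray [56.9 -1.1] z 113.1 head 0.2 gap 0.233 F [-0.7  0.4 -0.3] q [-0.3   0.68  1.52  0.    0.94  1.13]
[207.56338028 193.15492958] [ 19  16 213]
[345.63979849 193.99748111] [ 32  16 397]
[276.59993155 223.15434634] [  71   67 2922]
[282.24731183 227.74731183] [ 16  15 186]
[271.14772727 246.82954545] [11 10 88]
```

Disc C is centred in the cradle at the gate, the same picture as the other two gave. I'll push it out.

Request:
{"api": "apply_moves", "payload": {"plan": [[0.01,-0.001,0.001,0,0,0,0.53],[0.01,-0.0005,0,0,0,0,0.53],[0.01,0,0,0,0,0,0.53],[0.01,0,0,0,0,0,0.53],[0.01,0,0,0,0,0,0.53],[0.012,0,0,0,0,0,0.53],[0.015,0,0,0,0,0,0.53],[0,0,0,0,0,0,0.53]]}}

```text
t: 17.6
tcp_pos: [0.7017, -0.0651, 0.1124]
tool_rot: [0.998, 0.07, 0.001, 0.0]
force: [-0.3, 0.3, -0.8]
finger_gap: 0.232
gripper_force: 0.0
```

Request:
{"api": "apply_moves", "payload": {"plan": [[-0.005,0,-0.027,0,0,0,0.53],[-0.005,0,-0.027,0,0,0,0.53],[-0.03,0,-0.02,0,0,0,0.53],[0,0,0,0,0,0,0.53]]}}

```text
t: 18.1
tcp_pos: [0.6598, -0.071, 0.1882]
tool_rot: [0.998, 0.07, 0.001, 0.0]
force: [0.9, -0.4, -0.4]
finger_gap: 0.233
gripper_force: 0.0
```

```bash
python3 - <<'E'
from h import *
where();im=snapshot("wrist");cv2.imwrite("pics/w10.png",im[:,:,::-1])
E
```

```text
t 18.1 tray [92.6 -0.1] z 188.2 head -0.0 gap 0.233 F [ 0.9 -0.4 -0.4] q [-0.28  0.63  1.37 -0.    1.14  1.16]
```

View pics/w10.png

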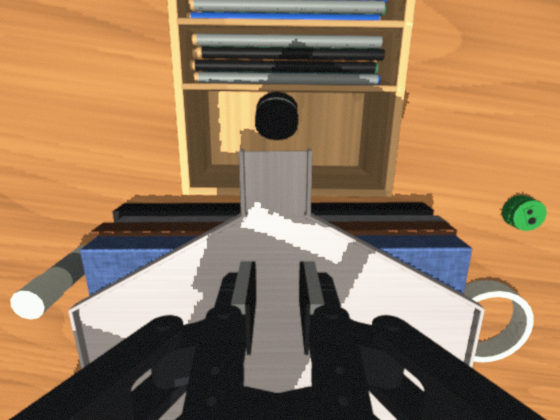

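The spout is empty and all three discs appear stacked in the slot at (277,115). Before handing in, I'll check numerically that the stack is at rest and the other items haven't moved.

Request:
{"api": "apply_moves", "payload": {"plan": [[-0.04,0,-0.03,0,0,0,0.53],[-0.04,0,-0.03,0,0,0,0.53],[0,0,0,0,0,0,0.53],[0,0,0,0,0,0,0.53]]}}

```text
t: 18.65
tcp_pos: [0.5823, -0.0819, 0.2456]
tool_rot: [0.998, 0.07, 0.0, -0.0]
force: [0.2, 0.5, 0.3]
finger_gap: 0.232
gripper_force: 0.0
```

```bash
python3 - <<'E'
from h import *
r=[]
for k in range(2):
    s=sense();im=snapshot("wrist")
    uv=proj("wrist",[*(TR@[.163,0]+TT),.065],s).astype(int);x0,y0=np.maximum(uv-50,0)
    r.append([(c.round(1),w) for c,w in dark(im[:,:,::-1],(x0,y0,uv[0]+50,uv[1]+30),45,200)])
print(uv,r)
for c,w in r[1]:
    for z in(.025,.065):
        P=plane("wrist",c,z,s);print(z,(totray(P)*1e3).round(1),"diam mm",w[0]/344*np.linalg.norm(P-cam("wrist",s)[2])*1e3)
sd=snapshot("side");a=cv2.imread("pics/side0.png")[:,:,::-1]
for n,b in dict(er=(293,220,314,238),bl=(328,255,345,268),glue=(286,183,302,198),tape=(370,322,420,365)).items():
    x,y,X,Y=b;print(n,np.abs(sd[y:Y,x:X].astype(int)-a[y:Y,x:X]).mean().round(1))
E
```

```text
[276   9] [[(array([276.6,  16.7]), array([  38,   35, 1232], dtype=int32))], [(array([276.8,  16.5]), array([  38,   35, 1224], dtype=int32))]]
0.025 [165.8  -0.6] diam mm 40.95462438986599
0.065 [158.   -0.6] diam mm 36.45393228502267
er 28.7
bl 11.2
glue 7.4
tape 6.8
```

```bash
python3 -c "
from station import *
print(sign_off())"
```

```text
the job is handed in; nothing more can be done
None
```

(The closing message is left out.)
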